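# Angle the batten past the reel post into the drilling jig

## Robot

A 7-joint arm with a two-finger parallel gripper is mounted at the origin on the work surface. World frame = base frame: x ahead of the robot, y to its left, z up, the work surface at z = 0. Lengths are in m, angles in rad, forces in N, time in s.
With the tool pointing down it reaches from about 0.4 to 0.875 m from the base axis. Payload 6.5 kg.
Tool frame: the origin (TCP) lies midway between the tips of the shut fingers; the grasp point (between the pads) lies 19 mm behind it; z points along the fingers, y is the line along which they close (so a half turn about z gives the same grasp; the last joint's range is limited). The gripper opens to 85 mm and grips with 20 to 120 N. Pads are 22 mm wide; open, the fingers measure 114 mm over their backs; the gripper's body (76 mm by 85 mm) begins 54 mm behind the grasp point. The pads swing forward as they close: fully open they stand 13 mm farther back than shut.
Start: joints at [-1.2, 0.536, -0.004, 1.538, 0.003, 1.067, -0.071], TCP at [0.275, 0.589, 0.231] pointing down, gripper open.
Joint ranges: [-2.7, 2.7], [-0.37, 2.16], [-1.27, 1.26], [0.24, 2.4], [-1.31, 4.45], [0.19, 1.91], [-2.76, 2.76]. Speed limits (rad/s): [2.39, 2.39, 3.14, 3.14, 3.14, 3.14, 3.14].

## Interface

Orientations are given as a unit quaternion [w, x, y, z].
In Python, from workcell import arm gives the robot as it stands. The module is installed in compiled form; this text tells all that it offers.
- The arm moves only by the shell command python3 -m creep 'ROWS'. ROWS is JSON, a list that holds one entry, the list of rows, each a list of 7 numbers: the turn, a rotation vector about the tool's x, y, z in degrees, then the shift along the tool's x, y, z in mm, then the finger opening in mm, from 0 to 85.4. A call has 1 to 5 rows; each row shifts and turns the commanded pose from where the row before left it, along the tool's axes as they then stand; what a row does not reach is not made up. A row lasts 1/12 s, in which the tool goes at most 41.7 mm and 7.16 degrees, less where a joint would pass 70% of its speed; a pose out of reach is approached as far as the arm can. A call with a gripper value outside its range is refused whole. The fingers move at their own pace and stop on an object; the grip force is fixed at half the most. Time passes only in rows, so rows that do not move let the fingers close. It gives the time, the measured TCP pose, the force, the opening and the grip force at its end, in the units of the state.
- arm.state(): the state, without advancing time (a new reading comes with each control period).
- arm.read_camera(name): name is "side" or "top" or "wrist"; returns a dict with "pixels" (420x560x3 uint8, blue, green, red), "fov_y" (degrees; the focal length in pixels is half the picture's height over the tangent of half this angle, whatever the lens; pixels are square), "cx", "cy" (the principal point, pixels), "distortion" ([k1, k2, p1, p2, k3] as OpenCV has them; the pictures are not rectified), "world_from_camera" (4x4, takes a point from camera to world coordinates); the wrist camera has in their place "mount" (4x4, takes a point from camera to tool coordinates, whose origin is the TCP and whose axes are the flange's). Camera axes: x right, y down, z forward; pixel columns grow to the right and rows downward; lengths in m; the calibration is good to about 2 mm. A picture is of the moment at which its call begins: read the wrist's pose just before it. There is no depth.
- arm.close_job(): hands the job in; it is judged then, once.
The state is a dict: "time_s": time; "qpos": joint angles; "joint_vel": joint speeds; "effort": joint torques, N m; "tool_pos": TCP position; "ee_rot": TCP orientation; "contact_force": force on the tool from outside, world axes, zero at the start; "torque": the same for the moment, N m; "opening": finger opening in m; "finger_force": force on a finger pad.
Only numpy, scipy, OpenCV 4.12 (cv2) and the standard library are available. Lean on these libraries where they do the work, as an engineer would, in place of code of your own. Each camera call takes 0.05 s, during which the arm holds its last target. There are 200 camera calls.

## Task

Load the long pine batten into the drilling jig by pushing it along the table with the fingertips: push one end and then the other to swing it round the solder-reel post and straighten it, then slide it into the channel until its end is home against the jig's stop, and leave it there. Push gently; do not pinch the batten or lift it off the table, and leave the loose things around it where they are.

Things in the scene. Friction and masses are not known exactly. Their poses are not given: they have to be found in the camera images.
- batten: loose pine batten, a plain light-wood bar 32 wide x 220 long x 26 high (mm), about 0.1 kg, flat on the table. Origin at the centre of its underside, y along its length, z up. Its ends are alike; either may go in first. It starts outside the jig's mouth, on the post's side (the jig's +x side), within about 30 degrees of the channel's direction
- jig: fixed drilling jig: a straight channel on the table between two aluminium fences, 26 mm high, 14 mm thick, 46 mm apart. Origin on the table at the centre of its mouth; y points into the channel, x across it, z up. The mouth is flared, from about 90 mm wide at y = -16 mm to 44 mm at y = 21 mm. A steel bridge 22 mm wide crosses at y = 75 mm, its underside 46 mm up, its top 54 mm
- post: fixed post: a solder reel of 50 mm diameter and 48 mm height on a bolted-down steel spindle (58 mm to its tip), just outside the mouth on the jig's +x side, 62 to 78 mm off the channel's centre line and 40 to 55 mm before the mouth. Origin at the centre of its foot. It cannot move
- reel: bystander, leave alone: loose green solder reel standing beside the jig, 50 mm diameter, 48 mm high, origin at its foot
- offcut: bystander, leave alone: short loose offcut of the same wood, 45 x 55 x 26 mm high, origin under its centre
- lamp: bystander, leave alone: small white lamp block 50 x 70 x 30 mm with a clear arch on it, 102 mm high in all, origin under its centre
- driver: bystander, leave alone: screwdriver about 160 mm long lying flat along its own x axis, origin near its middle on the table
- tape: bystander, leave alone: roll of paper tape lying flat, 64 mm diameter, 19 mm high, origin under its centre
- tub: bystander, leave alone: open clear plastic tub 120 x 90 x 50 mm high, origin under its centre
- jig_stop (a point): centre of the foot of the channel's plywood end stop (45 mm high), on its inner face, 140 mm into the channel from the jig's origin. A batten fully home touches it, has its centre 110 mm before it and sticks 80 mm out of the mouth. Axes as the jig's
Mind the look-alikes: they are no part of the job. Several things look just like the batten: the one meant starts farthest from the robot's base. Leave any red look-alike of the jig alone.

How it is judged:
At the end, for the whole second after the job is handed in: The batten lies flat in the jig's channel, parallel to it within 7 degrees and within 12 mm of its centre line, its inner end within 8 mm of the end stop, at rest (y of batten in the frame of jig between 0.022 and 0.034 m and x of batten in the frame of jig between -0.012 and 0.012 m and angle between the y axis of batten and the y axis of jig, either way round below 0.12 rad and height (world z) of batten below 0.004 m and angle between batten's own z axis and vertical below 0.05 rad and linear speed of batten below 0.01 m/s); the robot touches nothing.
It fails at once if the batten was lifted or tipped up (height (world z) of batten above 0.012 m or angle between batten's own z axis and vertical above 0.2 rad).
It fails at once if the batten was pinched or rammed (more than 35 N from the fingers) (contact force between the fingers and batten above 35 N).
It fails at once if a bystander was moved by more than 20 mm (distance of any of reel, offcut, lamp, driver, tape, tub from where it was at the start of the episode above 0.02 m).
It also fails if it takes over 72 s, if anything falls off the work surface, if the arm or the gripper's body presses on something with over 40 N, if the wrist force passes 120 N, or if a joint passes its speed limit or range.

## Working session

There is one attempt and no reset: what is moved stays moved. The work goes in short steps, Python scripts to look and compute and a shell command to move; the robot and the scene stay as the last step left them, time stands still between calls to the robot, and variables do not carry over. Pictures are saved under pics/ and viewed, at most 11 in all, crops included, and the job is handed in when it is done.

```bash
mkdir -p pics; cat > h.py <<'E'
import numpy as np, cv2
from workcell import arm
def K(c):
    h=c["pixels"].shape[0]; f=h/2/np.tan(np.radians(c["fov_y"])/2)
    return np.array([[f,0,c["cx"]],[0,f,c["cy"]],[0,0,1.]])
def shot(name,fn):
    s=arm.state(); c=arm.read_camera(name); cv2.imwrite(fn,c["pixels"])
    if name=="wrist":
        from scipy.spatial.transform import Rotation as R
        q=s["ee_rot"]; T=np.eye(4); T[:3,:3]=R.from_quat([q[1],q[2],q[3],q[0]]).as_matrix(); T[:3,3]=s["tool_pos"]
        c["world_from_camera"]=T@np.array(c["mount"])
    np.savez(fn+".npz",K=K(c),d=np.array(c["distortion"],float),T=np.array(c["world_from_camera"]))
    return c
def w(fn,px,z):
    n=np.load(fn+".npz"); T=n["T"]
    p=cv2.undistortPoints(np.array(px,float).reshape(-1,1,2),n["K"],n["d"]).reshape(-1,2)
    r=np.c_[p,np.ones(len(p))]@T[:3,:3].T; o=T[:3,3]
    return o+r*((np.broadcast_to(z,len(p))-o[2])/r[:,2])[:,None]
E
python3 - <<'E'
from h import *
for n in("top","side"):
    c=shot(n,f"pics/{n}0.png"); print(np.round(c["world_from_camera"],3).tolist())
s=arm.state();print(s["tool_pos"],s["ee_rot"],s["time_s"])
E
```

```text
[[-0.089, -0.974, 0.21, 0.214], [-0.996, 0.088, -0.017, 0.077], [-0.002, -0.211, -0.977, 1.227], [0.0, 0.0, 0.0, 1.0]]
[[0.891, -0.334, 0.309, 0.186], [-0.454, -0.681, 0.574, -0.426], [0.018, -0.652, -0.758, 0.717], [0.0, 0.0, 0.0, 1.0]]
[0.2747488  0.58843958 0.23049228] [-1.02867440e-04  2.16621111e-01  9.76255430e-01 -7.86691761e-04] 0.1
```

View pics/top0.png

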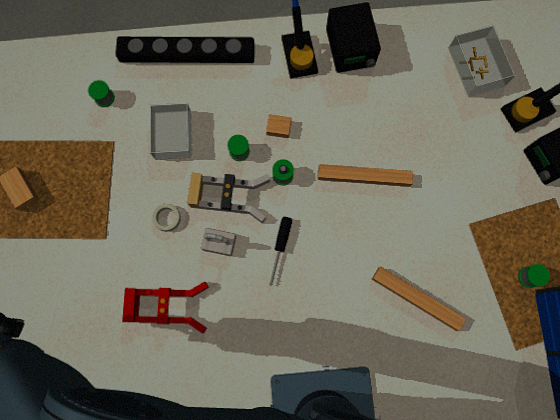

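View pics/side0.png

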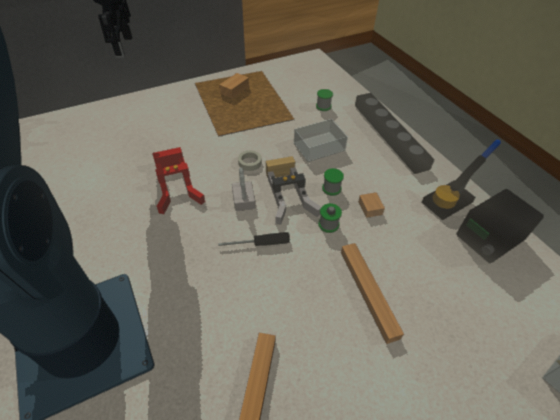

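```bash
python3 - <<'E'
from h import *
i=cv2.imread("pics/top0.png")[130:260,170:430]
cv2.imwrite("pics/crop0.png",cv2.resize(i,None,fx=3,fy=3,interpolation=cv2.INTER_CUBIC))
E
```

```text
(no output)
```

View pics/crop0.png

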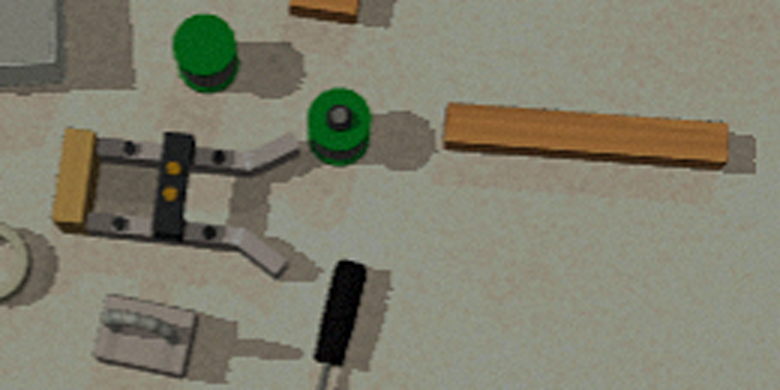

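```bash
python3 - <<'E'
from h import *
def W(p,z): return w("pics/top0.png",np.array(p,float)/3+[170-.33,130-.33],z)
B=W([(446,103),(728,123),(727,156),(444,144)],.026); print("bat",B.round(3)[:,:2].tolist(),B.mean(0).round(3))
a=(B[0]+B[3]-B[1]-B[2])/2; print("len",np.linalg.norm(a[:2]),"dir deg from +y to -x",np.degrees(np.arctan2(-a[0],a[1])))
print("fences",W([(97,138),(248,150),(248,170),(97,157),(90,212),(240,229),(90,228),(232,243)],.026).round(3)[:,:2].tolist())
print("stop",W([(97,131),(88,231)],.045).round(3)[:,:2].tolist())
print("flare",W([(297,133),(299,150),(287,262),(275,274)],.026).round(3)[:,:2].tolist())
print("post",W([(340,117)],.058).round(3),W([(339,121)],.048).round(3))
print("driver",W([(340,262),(366,266),(318,362),(343,364)],.015).round(3)[:,:2].tolist())
print("reel",W([(205,45)],.048).round(3),"lamp",W([(107,297),(199,313),(189,375)],.03).round(3)[:,:2].tolist())
print("offcut",w("pics/top0.png",[(268,116),(291,117),(289,136),(266,133)],.026).round(3)[:,:2].tolist())
E
```

```text
bat [[0.573, -0.048], [0.537, -0.265], [0.511, -0.26], [0.54, -0.043]] [ 0.54  -0.154  0.026]
len 0.21983098337228535 dir deg from +y to -x -8.497722761877977
fences [[0.569, 0.225], [0.549, 0.109], [0.533, 0.11], [0.554, 0.226], [0.511, 0.234], [0.487, 0.12], [0.498, 0.235], [0.477, 0.127]]
stop [[0.569, 0.223], [0.491, 0.234]]
flare [[0.559, 0.07], [0.545, 0.07], [0.458, 0.087], [0.45, 0.096]]
post [[0.56  0.037 0.058]] [[0.559 0.038 0.048]]
driver [[0.457, 0.046], [0.452, 0.026], [0.381, 0.07], [0.378, 0.051]]
reel [[0.63  0.135 0.048]] lamp [[0.442, 0.225], [0.424, 0.156], [0.378, 0.167]]
offcut [[0.703, 0.059], [0.695, 0.005], [0.648, 0.014], [0.66, 0.068]]
```

The top view shows the aluminium jig, whose channel runs 10° off world +y with the mouth at (0.506, 0.091). The post is beside it, and the batten is nearly parallel but about 76 mm toward +x. I'll go to the batten's far side and use the fingers as a fork.

```bash
for k in 1 2 3 4; do :; done
python3 -m creep '[[[0,0,0,-30,-27,0,50],[0,0,0,-30,-27,0,50],[0,0,0,-30,-27,0,50],[0,0,0,-30,-27,0,50],[0,0,0,-30,-27,0,50]]]'
python3 -m creep '[[[0,0,0,-30,-27,0,50],[0,0,0,-30,-27,0,50],[0,0,0,-30,-27,0,50],[0,0,0,-30,-27,0,50],[0,0,0,-30,-27,0,50]]]'
python3 -m creep '[[[0,0,0,-30,-27,0,50],[0,0,0,-30,-27,0,50],[0,0,0,-30,-27,0,50],[0,0,0,-30,-27,0,50],[0,0,0,-30,-27,0,50]]]'
python3 -m creep '[[[0,0,0,-30,-27,0,50],[0,0,0,-30,-27,0,50],[0,0,0,-30,-27,0,50],[0,0,0,-30,-27,0,50],[0,0,0,-30,-27,0,50]]]'
python3 -m creep '[[[0,0,-5,0,0,30,50],[0,0,-5,0,0,30,50],[0,0,-5,0,0,30,50],[0,0,0,0,0,0,50],[0,0,0,0,0,0,50]]]'
```

```text
time_s: 0.52
tool_pos: [0.354, 0.4011, 0.231]
ee_rot: [-0.0, 0.217, 0.976, -0.0]
contact_force: [0.8, -0.5, -0.5]
opening: 0.0494
finger_force: 0.0
time_s: 0.93
tool_pos: [0.4327, 0.2154, 0.2312]
ee_rot: [-0.0, 0.217, 0.976, -0.0]
contact_force: [0.1, 0.1, -0.1]
opening: 0.0505
finger_force: 0.0
time_s: 1.35
tool_pos: [0.5116, 0.0297, 0.2312]
ee_rot: [-0.0, 0.217, 0.976, -0.0]
contact_force: [0.7, -0.1, 0.7]
opening: 0.0502
finger_force: 0.0
time_s: 1.77
tool_pos: [0.5904, -0.1559, 0.231]
ee_rot: [-0.0, 0.217, 0.976, 0.0]
contact_force: [0.0, -0.0, 0.2]
opening: 0.0498
finger_force: 0.0
time_s: 2.18
tool_pos: [0.5889, -0.1539, 0.1402]
ee_rot: [-0.002, 0.089, 0.996, 0.0]
contact_force: [-0.6, -0.0, 1.1]
opening: 0.0496
finger_force: 0.0
```

```bash
python3 -m creep '[[[0,0,0,0,-8,36,50],[0,0,0,0,0,36,50],[0,0,0,0,0,34,50],[0,0,0,0,0,28,50],[0,0,0,0,0,2,50]]]'
python3 -m creep '[[[0,0,0,7,0,0,50],[0,0,0,7,0,0,50],[0,0,0,6,0,0,50],[0,0,0,6,0,0,50],[0,0,0,6,0,0,50]]]'
python3 -m creep '[[[0,0,0,7,0,0,50],[0,0,0,7,0,0,50],[0,0,0,7,0,0,50],[0,0,0,7,0,0,50],[0,0,0,7,0,0,50]]]'
python3 - <<'E'
from h import *
c=shot("top","pics/top1.png");i=c["pixels"][130:260,170:430]
cv2.imwrite("pics/crop1.png",cv2.resize(i,None,fx=3,fy=3,interpolation=cv2.INTER_CUBIC))
E
```

```text
time_s: 2.6
tool_pos: [0.5869, -0.1611, 0.0026]
ee_rot: [-0.003, 0.088, 0.996, 0.0]
contact_force: [-1.2, 0.3, 0.3]
opening: 0.0498
finger_force: 0.0
time_s: 3.02
tool_pos: [0.558, -0.1567, 0.0071]
ee_rot: [0.002, 0.088, 0.996, -0.0]
contact_force: [1.3, 0.5, 0.4]
opening: 0.0499
finger_force: 0.3
time_s: 3.43
tool_pos: [0.5221, -0.1503, 0.0053]
ee_rot: [-0.0, 0.087, 0.996, 0.0]
contact_force: [0.8, -1.3, 1.0]
opening: 0.05
finger_force: 0.4
```

View pics/crop1.png

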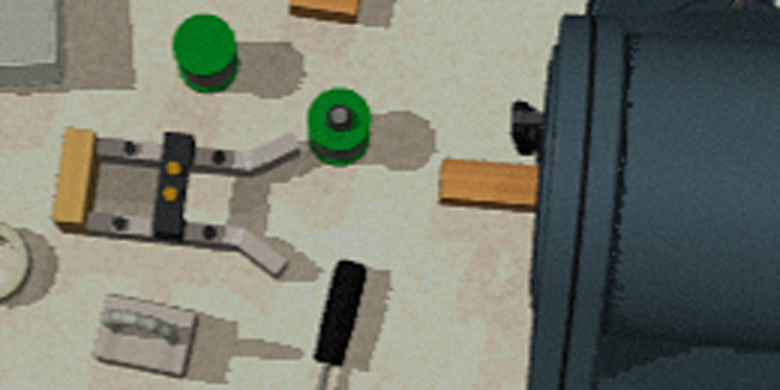

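```bash
python3 -m creep '[[[0,0,0,7,0,0,50],[0,0,0,7,0,0,50],[0,0,0,7,0,0,50],[0,0,0,6,0,0,50],[0,0,0,0,0,0,50]]]'
python3 -m creep '[[[0,0,0,-20,0,0,50],[0,0,0,0,0,-35,0],[0,0,0,0,0,-35,0],[0,0,0,0,-39,0,0],[0,0,0,0,-39,0,0]]]'
python3 -m creep '[[[0,0,0,0,-39,0,0],[0,0,0,0,-38,0,0],[0,0,0,25,0,0,0],[0,0,0,25,0,0,0],[0,0,7,0,0,0,0]]]'
python3 -m creep '[[[0,0,7,0,0,0,0],[0,0,7,0,0,0,0],[0,0,7,0,0,0,0],[0,0,7,0,0,0,0],[0,0,7,0,0,0,0]]]'
python3 -m creep '[[[0,0,7,0,0,0,0],[0,0,7,0,0,0,0],[0,0,7,0,0,0,0],[0,0,7,0,0,0,0],[0,0,7,0,0,0,0]]]'
python3 -m creep '[[[0,0,7,0,0,0,0],[0,0,6,0,0,0,0],[0,0,0,0,0,0,0],[0,0,0,0,0,0,0]]]'
python3 - <<'E'
from h import *
c=shot("top","pics/top2.png");i=c["pixels"][130:260,170:430]
cv2.imwrite("pics/crop2.png",cv2.resize(i,None,fx=3,fy=3,interpolation=cv2.INTER_CUBIC))
shot("wrist","pics/wr2.png"); print(arm.state()["qpos"])
E
```

```text
time_s: 3.9
tool_pos: [0.4943, -0.1454, 0.0051]
ee_rot: [-0.001, 0.088, 0.996, 0.0]
contact_force: [0.3, -0.5, -0.7]
opening: 0.0497
finger_force: 0.0
time_s: 4.32
tool_pos: [0.5052, -0.2244, 0.0772]
ee_rot: [0.002, 0.084, 0.996, 0.0]
contact_force: [0.1, -0.9, 0.1]
opening: 0.0017
finger_force: 0.0
time_s: 4.73
tool_pos: [0.4334, -0.2934, 0.0745]
ee_rot: [-0.003, 0.15, 0.989, 0.001]
contact_force: [-1.3, 0.7, -1.3]
opening: -0.0001
finger_force: 0.0
time_s: 5.15
tool_pos: [0.4396, -0.2929, 0.0752]
ee_rot: [-0.0, 0.441, 0.897, 0.0]
contact_force: [0.2, -0.1, -0.8]
opening: -0.0002
finger_force: 0.0
time_s: 5.57
tool_pos: [0.4398, -0.2929, 0.0753]
ee_rot: [-0.0, 0.691, 0.723, 0.0]
contact_force: [-0.2, -0.5, 0.4]
opening: -0.0001
finger_force: 0.0
time_s: 5.9
tool_pos: [0.4397, -0.2929, 0.0751]
ee_rot: [-0.0, 0.765, 0.644, -0.0]
contact_force: [-0.7, 0.1, 0.3]
opening: -0.0001
finger_force: 0.0
[ 0.05911301  0.64136057  0.58513803  1.98948571 -0.55812886  0.67397025
  0.82908291]
```

View pics/crop2.png

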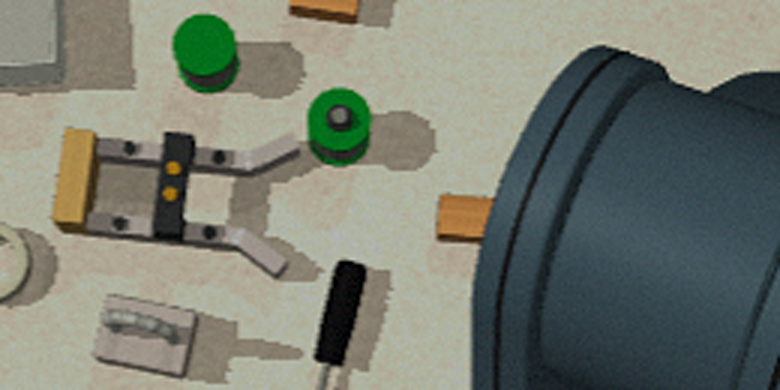

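View pics/wr2.png

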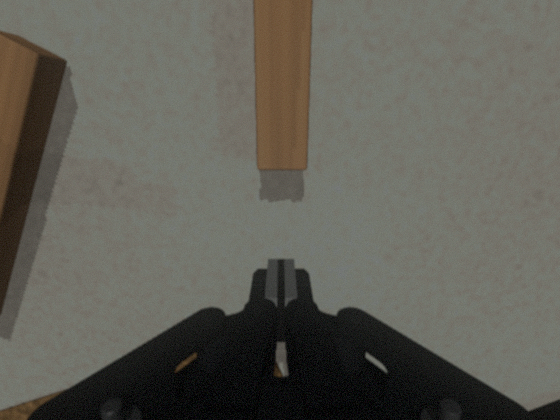

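```bash
cat >> h.py <<'E'
O=np.array([.506,.0907]); yj=np.array([np.sin(np.radians(10)),np.cos(np.radians(10))]); xj=np.array([yj[1],-yj[0]])
def J(p): p=np.atleast_2d(p)[:,:2]-O; return np.c_[p@xj,p@yj].round(4)*1000
E
python3 - <<'E'
from h import *
p=w("pics/wr2.png",[(254,2),(312,2),(308,168),(257,168)],.026); print(J(p))
q=w("pics/top2.png",np.array([(438,195),(436,237)])/3+[169.67,129.67],.026); print(J(q))
print(J(arm.state()["tool_pos"]), J(w("pics/wr2.png",[(281,262)],.075)))
E
```

```text
[[ -13.4 -251.6]
 [  17.9 -251.6]
 [  18.6 -342. ]
 [ -13.8 -342.1]]
[[  15.7 -123.6]
 [ -17.5 -124.4]]
[[   1.3 -389.4]] [[   1.5 -382.7]]
```

```bash
python3 -m creep '[[[0,0,0,0,1,34,0],[0,0,0,0,0,33,0],[0,0,0,10,0,0,0],[0,0,0,10,0,0,0],[0,0,0,6,0,0,0]]]'
python3 -m creep '[[[0,0,0,5,0,0,0],[0,0,0,5,0,0,0],[0,0,0,7,0,0,0],[0,0,0,7,0,0,0],[0,0,0,7,0,0,0]]]'
python3 -m creep '[[[0,0,0,8,0,0,0],[0,0,0,8,0,0,0],[0,0,0,8,0,0,0],[0,0,0,8,0,0,0],[0,0,0,8,0,0,0]]]'
python3 - <<'E'
from h import *
shot("wrist","pics/wr3.png"); print(J(arm.state()["tool_pos"]))
E
```

```text
time_s: 6.42
tool_pos: [0.446, -0.2661, 0.0092]
ee_rot: [-0.0, 0.766, 0.643, 0.001]
contact_force: [0.2, -0.4, 1.5]
opening: 0.0001
finger_force: 0.0
time_s: 6.83
tool_pos: [0.4512, -0.2366, 0.0089]
ee_rot: [0.001, 0.766, 0.643, 0.0]
contact_force: [-1.0, -0.7, 0.5]
opening: 0.0
finger_force: 0.3
time_s: 7.25
tool_pos: [0.4577, -0.1969, 0.0082]
ee_rot: [-0.0, 0.766, 0.643, -0.0]
contact_force: [0.5, -0.7, 0.8]
opening: 0.0001
finger_force: 0.3
[[   2.3 -289.4]]
```

View pics/wr3.png

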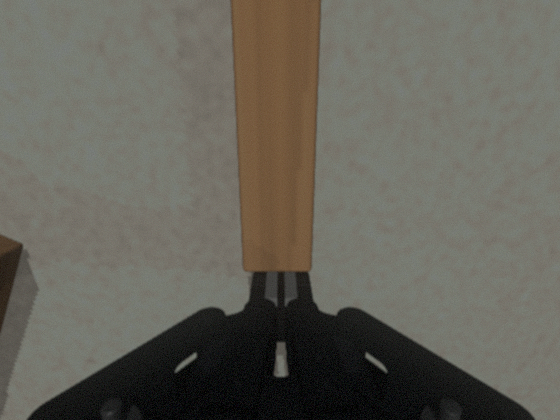

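The end of the batten sits against the fingers at (244–311, 271). Its sides reach the top of the picture at x = 231 and 320, so it is still nearly straight. I'll keep pushing.

```bash
python3 - <<'E'
from h import *
p=J(w("pics/wr3.png",[(231,2),(320,2),(311,270),(244,270)],.026)); print(p)
E
python3 -m creep '[[[0,0,0,8,0,0,0],[0,0,0,8,0,0,0],[0,0,0,8,0,0,0],[0,0,0,8,0,0,0],[0,0,0,8,0,0,0]]]'
python3 - <<'E'
from h import *
c=shot("top","pics/top4.png")
shot("wrist","pics/wr4.png")
a=cv2.imread("pics/wr4.png"); b=cv2.resize(c["pixels"][150:230,170:430],None,fx=2,fy=2,interpolation=cv2.INTER_CUBIC)
o=np.zeros((580,560,3),np.uint8); o[:420]=a; o[420:,:520]=b; cv2.imwrite("pics/c4.png",o); print(J(arm.state()["tool_pos"]))
E
```

```text
[[ -15.1 -172.7]
 [  16.3 -172.7]
 [  16.5 -279.6]
 [ -14.7 -279.5]]
time_s: 7.72
tool_pos: [0.4647, -0.1575, 0.0083]
ee_rot: [0.0, 0.766, 0.643, 0.0]
contact_force: [-0.0, -0.4, 1.4]
opening: 0.0
finger_force: 0.3
[[   2.4 -250.3]]
```

View pics/c4.png

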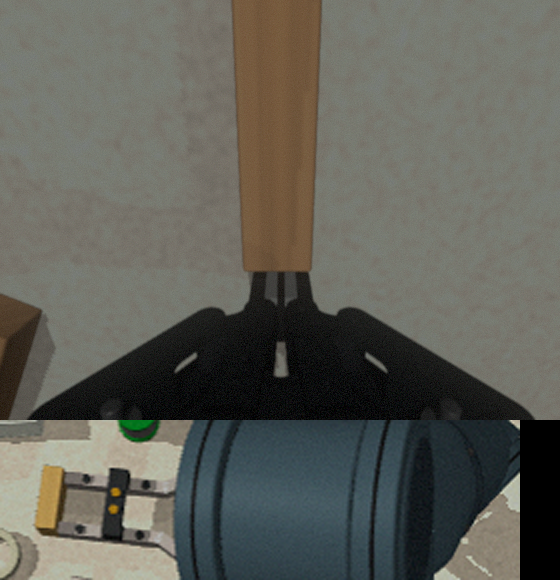

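```bash
python3 -m creep '[[[0,0,0,8,0,0,0],[0,0,0,8,0,0,0],[0,0,0,8,0,0,0],[0,0,0,8,0,0,0],[0,0,0,8,0,0,0]]]'
python3 -m creep '[[[0,0,0,8,0,0,0],[0,0,0,8,0,0,0],[0,0,0,8,0,0,0],[0,0,0,8,0,0,0],[0,0,0,8,0,0,0]]]'
python3 -m creep '[[[0,0,0,6,0,0,0],[0,0,0,6,0,0,0],[0,0,0,6,0,0,0],[0,0,0,6,0,0,0],[0,0,0,6,0,0,0]]]'
python3 - <<'E'
from h import *
shot("wrist","pics/wr5.png"); print(J(arm.state()["tool_pos"]))
E
```

```text
time_s: 8.23
tool_pos: [0.4717, -0.1181, 0.0083]
ee_rot: [0.0, 0.766, 0.643, 0.0]
contact_force: [1.1, -0.9, 1.0]
opening: -0.0001
finger_force: 0.3
time_s: 8.65
tool_pos: [0.4786, -0.0788, 0.0083]
ee_rot: [0.0, 0.766, 0.643, -0.0]
contact_force: [-0.2, -1.3, 0.0]
opening: 0.0002
finger_force: 0.3
time_s: 9.07
tool_pos: [0.4838, -0.0495, 0.0083]
ee_rot: [-0.0, 0.766, 0.643, -0.0]
contact_force: [-0.2, 0.3, 0.5]
opening: 0.0001
finger_force: 0.2
[[   2.4 -140.4]]
```

View pics/wr5.png

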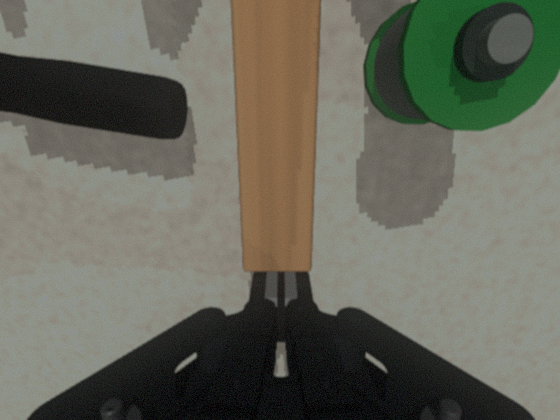

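```bash
python3 -m creep '[[[0,0,0,6,0,0,0],[0,0,0,6,0,0,0],[0,0,0,6,0,0,0],[0,0,0,6,0,0,0],[0,0,0,6,0,0,0]]]'
python3 -m creep '[[[0,0,0,3,0,0,0],[0,0,0,3,0,0,0],[0,0,0,3,0,0,0],[0,0,0,2,0,0,0],[0,0,0,2,0,0,0]]]'
python3 -m creep '[[[0,0,0,1,0,0,0],[0,0,0,1,0,0,0],[0,0,0,1,0,0,0]]]'
```

```text
time_s: 9.53
tool_pos: [0.4891, -0.0199, 0.0084]
ee_rot: [0.0, 0.766, 0.643, 0.0]
contact_force: [-0.1, -1.2, 0.6]
opening: 0.0001
finger_force: 0.3
time_s: 9.95
tool_pos: [0.4912, -0.0075, 0.0083]
ee_rot: [-0.0, 0.766, 0.643, -0.0]
contact_force: [0.5, 0.1, -0.3]
opening: -0.0001
finger_force: 0.2
time_s: 10.2
tool_pos: [0.4917, -0.0048, 0.0083]
ee_rot: [0.0, 0.766, 0.643, -0.0]
contact_force: [0.0, -0.3, -0.1]
opening: 0.0003
finger_force: 0.2
```

```bash
python3 -m creep '[[[0,0,0,1,0,0,0],[0,0,0,1,0,0,0],[0,0,0,1,0,0,0]]]'
python3 -m creep '[[[0,0,0,1,0,0,0],[0,0,0,0.5,0,0,0],[0,0,0,0,0,0,0]]]'
```

```text
time_s: 10.45
tool_pos: [0.4923, -0.0018, 0.0083]
ee_rot: [0.0, 0.766, 0.643, 0.0]
contact_force: [0.3, 0.2, -0.3]
opening: -0.0001
finger_force: 0.2
time_s: 10.7
tool_pos: [0.4926, -0.0001, 0.0083]
ee_rot: [-0.0, 0.766, 0.643, 0.0]
contact_force: [-0.3, -0.1, -0.4]
opening: -0.0001
finger_force: 0.0
```

```bash
python3 -m creep '[[[0,0,0,1,0,0,0],[0,0,0,0.5,0,0,0],[0,0,0,0,0,0,0]]]'
python3 -m creep '[[[0,0,0,1,0,0,0],[0,0,0,0.5,0,0,0],[0,0,0,0,0,0,0]]]'
```

```text
time_s: 10.95
tool_pos: [0.4928, 0.0013, 0.0083]
ee_rot: [0.0, 0.766, 0.643, 0.0]
contact_force: [-0.1, 0.6, 0.6]
opening: 0.0001
finger_force: 0.0
time_s: 11.2
tool_pos: [0.4931, 0.0028, 0.0083]
ee_rot: [0.0, 0.766, 0.643, 0.0]
contact_force: [-0.4, 0.5, 1.0]
opening: 0.0003
finger_force: 0.1
```

```bash
python3 -m creep '[[[0,0,0,1,0,0,0],[0,0,0,0,0,0,0]]]'
python3 -m creep '[[[0,0,0,1,0,0,0],[0,0,0,0,0,0,0]]]'
```

```text
time_s: 11.37
tool_pos: [0.4933, 0.0038, 0.0083]
ee_rot: [-0.0, 0.766, 0.643, 0.0]
contact_force: [-0.5, -0.7, -0.9]
opening: 0.0002
finger_force: 0.0
time_s: 11.53
tool_pos: [0.4934, 0.0048, 0.0083]
ee_rot: [-0.0, 0.766, 0.643, 0.0]
contact_force: [0.0, 0.5, -0.6]
opening: -0.0
finger_force: 0.0
```

```bash
python3 - <<'E'
from h import *
a=shot("side","pics/s6.png")["pixels"][140:240,220:360]; b=shot("top","pics/t6.png")["pixels"][150:240,170:310]
f=lambda i:cv2.resize(i,None,fx=4,fy=4,interpolation=cv2.INTER_CUBIC)[:300 if i is b else 300]
cv2.imwrite("pics/c6.png",np.vstack([f(a),f(b)]))
shot("wrist","pics/wr6.png")
E
```

```text
(no output)
```

View pics/c6.png

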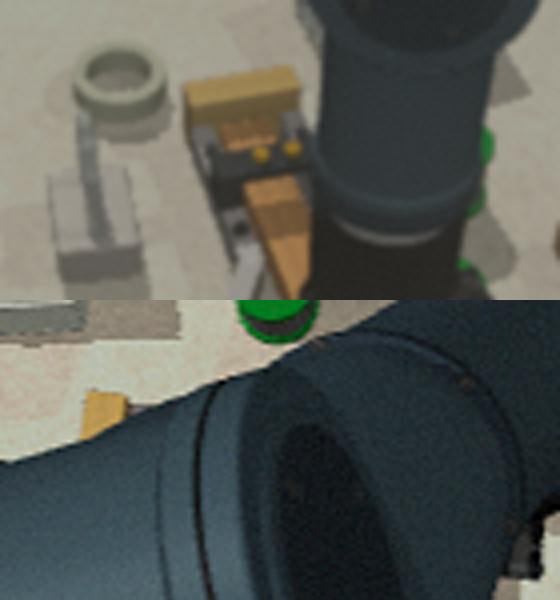

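```bash
python3 -m creep '[[[0,0,0,1,0,0,0],[0,0,0,0,0,0,0]]]'
python3 -m creep '[[[0,0,0,1,0,0,0],[0,0,0,0,0,0,0]]]'
```

```text
time_s: 11.85
tool_pos: [0.4935, 0.0054, 0.0083]
ee_rot: [0.0, 0.766, 0.643, -0.0]
contact_force: [-0.7, -1.5, -0.3]
opening: -0.0001
finger_force: 0.6
time_s: 12.02
tool_pos: [0.4935, 0.0054, 0.0083]
ee_rot: [0.001, 0.766, 0.642, -0.0]
contact_force: [-1.1, -5.8, 0.7]
opening: -0.0001
finger_force: 2.3
```

```bash
python3 -m creep '[[[0,0,0,0.5,0,0,0],[0,0,0,0,0,0,0]]]'
python3 -m creep '[[[0,0,0,0.5,0,0,0],[0,0,0,0,0,0,0]]]'
```

```text
time_s: 12.18
tool_pos: [0.4935, 0.0054, 0.0083]
ee_rot: [0.001, 0.767, 0.642, -0.001]
contact_force: [-0.3, -6.1, 0.7]
opening: -0.0002
finger_force: 3.1
time_s: 12.35
tool_pos: [0.4935, 0.0055, 0.0083]
ee_rot: [0.001, 0.767, 0.642, -0.001]
contact_force: [-1.7, -6.9, 1.8]
opening: 0.0001
finger_force: 3.6
```

The motion has stopped and the force has risen to about 7 N, so the batten is home against the stop. I'll back off and lift clear.

```bash
python3 -m creep '[[[0,0,0,-5,0,0,0],[0,0,0,-20,0,0,0],[0,0,0,-20,0,0,0],[0,0,0,0,0,-40,0],[0,0,0,0,0,-40,0]]]'
python3 -m creep '[[[0,0,0,-30,0,-20,0],[0,0,0,-30,0,0,0],[0,0,0,-30,0,0,0],[0,0,0,0,0,0,0],[0,0,0,0,0,0,0]]]'
python3 - <<'E'
from h import *
a=shot("wrist","pics/wr7.png")["pixels"]; b=shot("side","pics/s7.png")["pixels"][120:250,210:400]
b=cv2.resize(b,(240,164)); cv2.imwrite("pics/c7.png",np.hstack([a,np.vstack([b,np.zeros((256,240,3),np.uint8)])]))
E
```

```text
time_s: 12.77
tool_pos: [0.4839, -0.0384, 0.0879]
ee_rot: [-0.002, 0.767, 0.641, -0.002]
contact_force: [0.6, 1.1, 0.0]
opening: -0.0001
finger_force: 0.0
time_s: 13.18
tool_pos: [0.4702, -0.1265, 0.1086]
ee_rot: [0.0, 0.767, 0.641, 0.0]
contact_force: [-0.1, 1.1, 0.2]
opening: 0.0
finger_force: 0.0
```

View pics/c7.png

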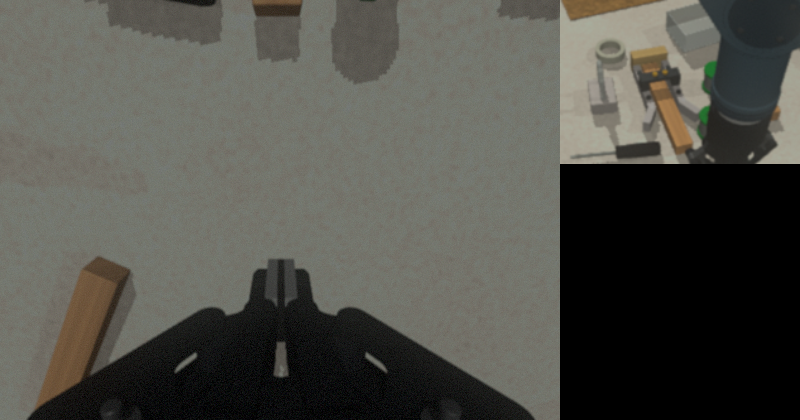

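The side view shows the batten in the channel under the bridge with its end at the stop. The bystanders haven't moved and the gripper is clear, so I'm handing in the job.

```bash
python3 -c "
from workcell import arm
print(arm.close_job())"
```

```text
the job is handed in; nothing more can be done
None
```

The batten is in the jig's channel with its end against the stop, the robot is clear and the job is handed in; the interface gave no verdict on the result.

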